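Locate a soldering pallet on its jig

TASK

Pick up the soldering pallet by its black handle, lay it flat on the jig bed and push it home for three-point location: a long edge against both dowels and the end of the plate against the nose of the end stop, pressed so that it bears on all three at the same time for a moment (about 0.3 s). Press firmly but gently, with about 10 N each way and never over 25 N on a dowel or the stop, then let go and leave it flat and touching all three, without disturbing the other things on the bench.

Things in the scene. Friction and masses are not known exactly. Their poses are not given: they have to be found in the camera images.
- pallet_handle (a point): Centre of the pallet's upright black handle block, 50 (x) x 14 (y) x 40 mm high, which stands in the middle of the plate's top (from 8 to 48 mm above the pallet's underside). This point is 28 mm above the underside, over the plate's centre; x runs along the plate's long side, z up. The plate beside the handle's long faces is bare.
- pallet: Loose soldering pallet, 0.4 to 0.65 kg: flat aluminium plate 140 (x) x 100 (y) x 8 mm with the handle and, from 31 mm out beyond its ends, two small circuit boards with parts up to 9 mm high. Origin at the centre of its underside. Starts flat on the bench. Either way round is right on the jig.
- jig: Locating jig fixed to the bench: flat dark steel bed 220 (x) x 140 (y) x 12 mm high. Origin at the centre of its underside; z up. Ground smooth (friction with the pallet about 0.2). Two dowels stand on its +y side, an end stop towards its +x end. The pallet lies on the bed, long side along the jig's x; home, its centre is at y = 0 in this frame and 70 mm short of the stop's nose.
- dowel_near: Steel dowel standing on the bed, 10 mm diameter, 18 mm high; origin at its foot on the bed's top, at x = -40, y = +55 mm in the jig's frame (so its bearing line is at y = +50 mm). Rigid.
- dowel_far: The other, equal dowel, at x = +40, y = +55 mm in the jig's frame. Rigid.
- end_stop: End stop on the jig's centre line: steel block 20 (x) x 34 (y) x 20 mm, screw head on top. Origin at the foot of its -x face, on the bed; axes the jig's; 80 to 90 mm from the bed's centre. A nose bar (16 wide, 11 mm high) sticks out of that face to -x by 2 to 26 mm: not measured, find it by feel. The rigid nose is the stop; a light feeler pin (under 0.4 N) stands 1.5 mm proud of it.
- solder_reel: Bystander: solder reel, 54 mm diameter, 48 mm high, standing; origin at its underside.
- flux_jar: Bystander: small jar, 50 mm diameter, 50 mm high, standing; origin at its underside.
- screwdriver: Bystander: screwdriver about 170 mm long lying on the bench along its x axis.
Mind the look-alikes: they are no part of the job. Of the things shaped like the pallet, the aluminium one is meant.

How it is judged (in metres and radians):
On the way:
1. the pallet bears on both dowels and the end stop at the same time, with more than 1.5 N on each, for 0.3 s (contact force between pallet and dowel_near above 1.5 N and contact force between pallet and dowel_far above 1.5 N and contact force between pallet and end_stop above 1.5 N), for 0.3 s.
At the end, for the whole second after the job is handed in: The pallet lies released and at rest, flat on the jig bed (height within 2 mm, tilt under 0.03 rad), within 1.5 mm of home against the dowels and parallel to them within 0.025 rad, its end still touching the end stop (the nose, or the feeler pin 1.5 mm proud of it) (y of pallet_handle in the frame of jig between -0.0015 and 0.002 m and x of pallet_handle in the frame of end_stop between -0.0975 and -0.07 m and contact force between pallet and end_stop above 0.08 N and angle between the x axis of pallet_handle and the x axis of jig, either way round below 0.025 rad and z of pallet in the frame of jig between 0.01 and 0.014 m and angle between pallet's own z axis and vertical below 0.03 rad and linear speed of pallet below 0.01 m/s).
It fails at once if more than 25 N between the pallet and a dowel or the end stop (contact force between pallet and dowel_near above 25 N or contact force between pallet and dowel_far above 25 N or contact force between pallet and end_stop above 25 N).
It fails at once if a bystander moved more than 20 mm (distance of any of solder_reel, flux_jar, screwdriver from where it was at the start of the episode above 0.02 m).
It also fails if it takes over 64 s, if anything falls off the work surface, if the arm or the gripper's body presses on something with over 40 N, if the wrist force passes 120 N, or if a joint passes its speed limit or range.

ROBOT

A 6-joint arm with a two-finger parallel gripper is mounted at the origin on the work surface. World frame = base frame: x ahead of the robot, y to its left, z up, the work surface at z = 0. Lengths are in m, angles in degrees, forces in N, time in s.
With the tool pointing down it reaches from about 0.375 to 0.9 m from the base axis. Payload 3.1 kg.
Tool frame: the origin (TCP) lies between the finger pads; the fingertips stand 22 mm ahead of it and the grasp point (between the pads) lies 3 mm ahead of it; y points along the fingers, x is the direction in which the jaws open and shut, and the axes are right-handed (so a half turn about y gives the same grasp; the last joint's range is limited). The gripper opens to 87 mm and grips with 3 to 60 N. Pads are 19 mm wide; open, the fingers measure 117 mm over their backs; the gripper's body (75 mm by 190 mm) begins 51 mm behind the grasp point.
Start: joints at [54.746, 30.224, 82.088, -0, 67.689, -10.227], TCP at [0.264, 0.566, 0.245] pointing down, gripper open.
Joint ranges: [-176.69, 176.69], [-43.24, 126.21], [12.49, 139.97], [-82, 262], [0, 151.66], [-163.58, 163.58]. Speed limits (degrees/s): [159.86, 159.86, 180, 180, 180, 180].

INTERFACE

Orientations are given as a 3x3 rotation matrix whose columns are the frame's x, y, z axes.
In Python, from rig import bot, imaging, workorder gives the robot as it stands. The module is installed in compiled form; this text tells all that it offers.
- The arm moves only by the tool drive_tool, never from a script. Its argument "commands" is a list of rows, each an object of numbers: "dx", "dy", "dz": the shift along the tool's x, y, z normalised to -1 to 1, where 1 is 4 cm; "wx", "wy", "wz": the turn, a rotation vector about the tool's x, y, z normalised to -1 to 1, where 1 is pi/2 rad; "grip": the finger opening in mm, from 0 to 87. In form: [{"dx": .., "dy": .., "dz": .., "wx": .., "wy": .., "wz": .., "grip": ..}, ...]. A call has 1 to 8 rows; each row shifts and turns the commanded pose from where the row before left it, along the tool's axes as they then stand; what a row does not reach is not made up. A row lasts 1/8 s, in which the tool goes at most 62.5 mm and 10.7 degrees, less where a joint would pass 70% of its speed; a pose out of reach is approached as far as the arm can. A call with a number of a shift or a turn outside -1 to 1 is refused whole. A call with a gripper value outside its range is refused whole. The fingers move at their own pace and stop on an object; the grip force is fixed at half the most. Time passes only in rows, so rows that do not move let the fingers close. It gives the time, the measured TCP pose, the force and the opening at its end, in the units of the state.
- bot.read_state(): the state, without advancing time (a new reading comes with each control period).
- imaging.capture(name): name is "scene" or "top"; returns (picture, depth): 384x512x3 uint8, red, green, blue; 384x512 float32, m along the optical axis (not along the pixel's ray), 0 where there is no reading.
- imaging.get_calibration(name): a dict with "mtx" (3x3 intrinsics, pixels), "world_to_cam" (4x4, takes a point from world to camera coordinates). Camera axes: x right, y down, z forward; pixel columns grow to the right and rows downward; lengths in m; the calibration is good to about 2 mm. A picture is of the moment at which its call begins. get_calibration takes no time and is no camera call.
- workorder.hand_in(): hands the job in, once; it reports no verdict.
The state is a dict: "time_s": time; "joint_positions": joint angles; "qvel": joint speeds; "tau": joint torques, N m; "position": TCP position; "tcp_rot": TCP orientation; "force": force on the tool from outside, world axes, zero at the start; "moment": the same for the moment, N m; "opening": opening from 0.0 (shut) to 1.0 (fully open).
Only numpy, scipy, OpenCV 4.12 (cv2) and the standard library are available. Lean on these libraries where they do the work, as an engineer would, in place of code of your own. Each camera call takes 0.05 s, during which the arm holds its last target. There are 200 camera calls.

## Working session

There is one attempt and no reset: what is moved stays moved. The work goes in short steps, Python scripts to look and compute and a tool call to move; the robot and the scene stay as the last step left them, time stands still between calls to the robot, and variables do not carry over. Pictures are saved under pics/ and viewed, on a budget of 10 in all, crops included, one or two more only if the job needs it, and the job is handed in when it is done.

Besides the shell and the picture viewer there is one more tool, called after "Request:" in YAML: its name, and indented under it one key for each argument. drive_tool: Moves the arm, as the interface text tells. Its arguments: {"type":"object","properties":{"commands":{"type":"array"}},"required":["commands"]}

```bash
mkdir -p pics
cat > h.py <<'E'
import numpy as np, cv2
from rig import bot, imaging, workorder
def cap(n,tag):
    p,d=imaging.capture(n); np.savez(f'{tag}.npz',p=p,d=d)
    return p,d
def world(n,d):
    c=imaging.get_calibration(n);K=c['mtx'];T=np.linalg.inv(c['world_to_cam'])
    v,u=np.indices(d.shape); P=np.stack([(u-K[0,2])/K[0,0]*d,(v-K[1,2])/K[1,1]*d,d,np.ones_like(d)],-1)
    return (P@T.T)[...,:3]
E
python3 - <<'E'
from h import *
s=bot.read_state();print(s)
for n in('top','scene'):
    p,d=cap(n,n+'0'); print(np.linalg.inv(imaging.get_calibration(n)['world_to_cam']).round(3))
    cv2.imwrite(f'pics/{n}0.png',cv2.resize(p[...,::-1],None,fx=1.5,fy=1.5,interpolation=cv2.INTER_CUBIC))
E
```

```text
{'time_s': 0.0, 'joint_positions': array([ 5.47471391e+01,  3.02770425e+01,  8.21568565e+01,  8.47441026e-04,
        6.76880595e+01, -1.02275738e+01]), 'qvel': array([ 0.06406458, -0.01240641,  0.05294785, -0.01846561,  0.08331477,
       -0.02458353]), 'tau': array([-1.64837929e-03, -4.40035379e+01, -1.76593351e+01,  6.31833239e-02,
        5.81951207e-02, -1.43095363e-04]), 'position': array([0.2639581 , 0.56577159, 0.24358959]), 'tcp_rot': array([[ 4.23022018e-01, -1.23975759e-03, -9.06118555e-01],
       [ 9.06116987e-01, -1.73032372e-03,  4.23023653e-01],
       [-2.09232521e-03, -9.99997734e-01,  3.91400383e-04]]), 'force': array([0.73620939, 0.12997864, 0.09991961]), 'moment': array([-0.02347889, -0.02817059,  0.02491648]), 'opening': 0.9987707504336221}
[[-0.002 -0.982  0.189  0.372]
 [-1.    -0.    -0.012 -0.103]
 [ 0.012 -0.189 -0.982  1.157]
 [ 0.     0.     0.     1.   ]]
[[-7.900e-01  4.480e-01 -4.190e-01  1.079e+00]
 [ 6.130e-01  5.750e-01 -5.410e-01  5.750e-01]
 [-1.000e-03 -6.840e-01 -7.290e-01  9.670e-01]
 [ 0.000e+00  0.000e+00  0.000e+00  1.000e+00]]
```

View pics/top0.png

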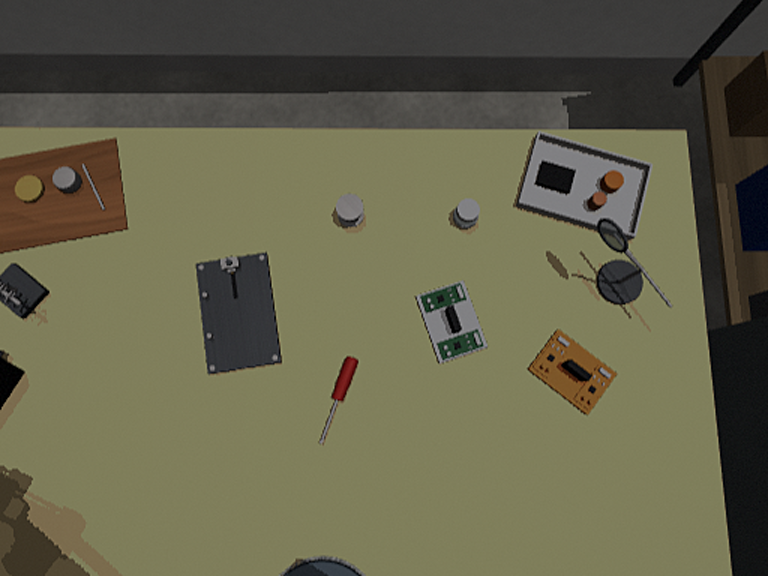

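View pics/scene0.png

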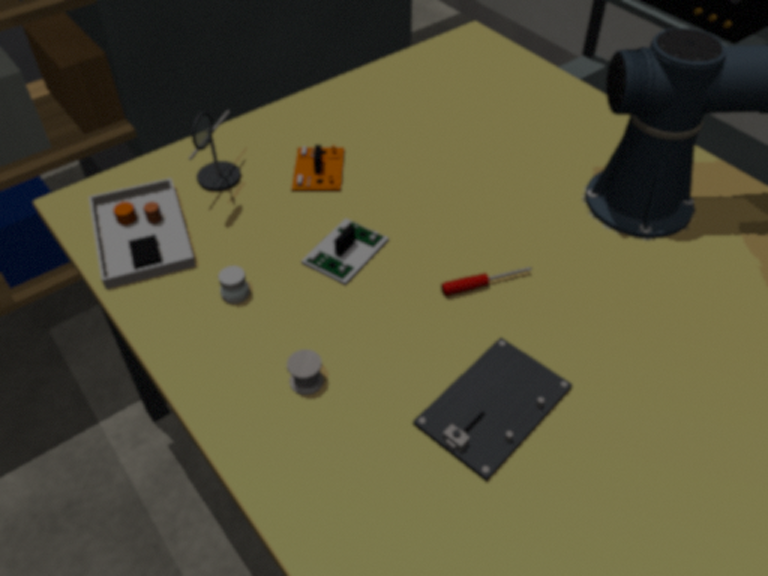

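Top view (768x576): aluminium pallet at (451,322) with black handle, orange look-alike at (573,372). The jig lies at (240,313) with its stop at (229,265) towards world +x and its dowels at (205,295) and (209,336) on world +y. The reel and jar are at (349,210) and (467,213), and the screwdriver is at (338,400).

```bash
cat > m.py <<'E'
from h import *
def plane(n,px,z):
    c=imaging.get_calibration(n);K=c['mtx'];T=np.linalg.inv(c['world_to_cam'])
    px=np.asarray(px,float); r=np.c_[(px-[K[0,2],K[1,2]])/[K[0,0],K[1,1]],np.ones(len(px))]@T[:3,:3].T
    o=T[:3,3]; return o+r*((z-o[2])/r[:,2])[:,None]
def rect(n,tag,c0,r,zr,ztop):
    d=np.load(tag+'.npz')['d'];W=world(n,d)
    m=(np.hypot(W[...,0]-c0[0],W[...,1]-c0[1])<r)&(W[...,2]>zr[0])&(W[...,2]<zr[1])
    P=W[m]; v,u=np.nonzero(m); Q=plane(n,np.c_[u,v],ztop)[:,:2]
    # rotated box by percentile widths
    b=cv2.minAreaRect((Q*1000).astype(np.float32)); return b,np.median(P[:,2]),m.sum(),Q
E
python3 - <<'E'
from m import *
for n in('top','scene'):
    d=np.load(n+'0.npz')['d'];W=world(n,d)
    if n=='top':
        px={'pal':(451/1.5,322/1.5),'jig':(250/1.5,325/1.5),'reel':(349/1.5,208/1.5),'jar':(467/1.5,208/1.5),'sd':(338/1.5,398/1.5),'bench':(330,300)}
        C={k:W[int(y),int(x)] for k,(x,y) in px.items()}
        for k in C: print(k,C[k].round(4))
    print(n,'jig',rect(n,n+'0',C['jig'][:2],.16,(.007,.05),.012)[:3])
    print(n,'pal',rect(n,n+'0',C['pal'][:2],.11,(.004,.03),.008)[:3])
    print(n,'handle',rect(n,n+'0',C['pal'][:2],.05,(.030,.07),.048)[:3])
    print(n,'stop',rect(n,n+'0',(C['jig'][0]+.09,C['jig'][1]+.0),.07,(.0255,.05),.032)[:3])
p=np.load('top0.npz')['p'][160:256,120:340]
cv2.imwrite('pics/crop1.png',cv2.resize(p[...,::-1],None,fx=3.6,fy=3.6,interpolation=cv2.INTER_CUBIC))
E
```

```text
pal [ 0.5357 -0.2377  0.0374]
jig [0.5337 0.1487 0.0111]
reel [ 0.7589 -0.0423  0.047 ]
jar [ 0.7572 -0.2729  0.0533]
sd [ 0.393  -0.0253  0.0262]
bench [ 0.2955 -0.3214  0.0023]
top jig (((562.4539794921875, 160.70545959472656), (221.88519287109375, 279.6766357421875), 9.672893524169922), np.float64(0.012073248865701047), np.int64(3566))
top pal (((530.1998901367188, -235.01638793945312), (210.9181671142578, 200.69302368164062), 50.11309814453125), np.float64(0.008763442005512267), np.int64(1596))
top handle (((540.81884765625, -241.95993041992188), (50.25216293334961, 16.247522354125977), 17.148183822631836), np.float64(0.04752782258643595), np.int64(103))
top stop (((650.9576416015625, 188.2916717529297), (23.916181564331055, 32.56726837158203), 0.06405821442604065), np.float64(0.03188606850333575), np.int64(88))
scene jig (((543.2687377929688, 132.28054809570312), (272.2933044433594, 274.79571533203125), 2.756030321121216), np.float64(0.013602874137730425), np.int64(5042))
scene pal (((537.024658203125, -230.9093780517578), (212.078369140625, 200.91952514648438), 51.173404693603516), np.float64(0.00962869422641971), np.int64(1332))
scene handle (((545.8783569335938, -234.58285522460938), (63.125221252441406, 25.042001724243164), 19.3438663482666), np.float64(0.04607013264127996), np.int64(132))
scene stop (((654.1318969726562, 190.303466796875), (25.789138793945312, 36.3394775390625), 9.629331588745117), np.float64(0.033280443276613614), np.int64(158))
```

View pics/crop1.png

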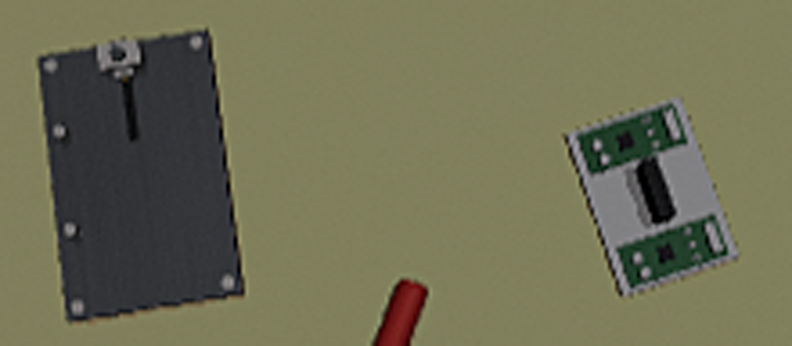

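Crop (3.6x, offset 120,160): jig corners at (39,57), (209,29), (244,297), (68,323). Dowels at (59,131) and (70,229), stop at (120,55) with its nose pointing down the picture. The dark slot below it on the bed is only a marking. The aluminium plate is at (652,195) with its handle at (655,190).

Run:
```python
from m import *
for n in('top','scene'):
    f=np.load(n+'0.npz');p=f['p'];d=f['d'];W=world(n,d)
    lab=cv2.cvtColor(p,cv2.COLOR_RGB2LAB).astype(float)
    for nm,c0,r,z,sz in(('jig',(.55,.165),.17,.012,(220,140)),('pal',(.537,-.238),.115,.008,(140,100))):
        near=np.hypot(W[...,0]-c0[0],W[...,1]-c0[1])<r
        ref=np.median(lab[(np.abs(np.hypot(W[...,0]-c0[0],W[...,1]-c0[1])-r)<.02)],0)
        m=(near&(np.abs(lab[...,2]-ref[2])>9)).astype(np.uint8)
        k,l,s,cc=cv2.connectedComponentsWithStats(m); i=1+np.argmax(s[1:,4])
        v,u=np.nonzero(l==i); Q=plane(n,np.c_[u,v],z)[:,:2]*1000
        b=cv2.minAreaRect(Q.astype(np.float32)); H=cv2.convexHull(Q.astype(np.float32))
        mu=Q.mean(0); print(n,nm,'centroid',mu.round(1),'box',np.round(b[0],1),np.round(b[1],1),round(b[2],2),s[i,4])
    # handle: dark pixels near the pallet
    q=W; m=(np.hypot(W[...,0]-.537,W[...,1]+.238)<.05)&(lab[...,0]<45)
    k,l,s,cc=cv2.connectedComponentsWithStats(m.astype(np.uint8)); i=1+np.argmax(s[1:,4]); v,u=np.nonzero(l==i)
    Q=plane(n,np.c_[u,v],.048)[:,:2]*1000; print(n,'handle',Q.mean(0).round(1),cv2.minAreaRect(Q.astype(np.float32)),len(u))
print(plane('top',[[120+59/3.6,160+131/3.6],[120+70/3.6,160+229/3.6]],.030).round(4), plane('top',[[120+119/3.6,160+53/3.6]],.033).round(4),
 plane('top',[[120+124/3.6,160+77/3.6]],.023).round(4))
```

```text
top jig centroid [556.2 172.2] box [559.3 172.3] [223.1 141.8] 9.3 3629
top pal centroid [ 539.8 -242.7] box [ 540.2 -242.8] [140.9 101.4] 18.68 1587
top handle [ 537.9 -240.6] ((538.3650512695312, -240.3573455810547), (51.882755279541016, 18.942232131958008), 17.1807804107666) 116
scene jig centroid [565.5 177.6] box [560.3 174.5] [224.7 143.3] 9.32 5118
scene pal centroid [ 544.5 -239.9] box [ 541.9 -241.6] [146.2 106.2] 18.59 1401
scene handle [ 543.  -224.1] ((545.71728515625, -223.8150634765625), (62.92138671875, 69.30529022216797), 87.38785552978516) 230
[[0.588  0.2319 0.03  ]
 [0.5093 0.2189 0.03  ]] [[0.6515 0.1864 0.033 ]] [[0.634 0.184 0.023]]
```

Request:
drive_tool:
  commands:
    - {"wy": -0.097,"grip": 60}
    - {"wy": -0.097,"grip": 60}
    - {"wy": -0.097,"grip": 60}
    - {"wy": -0.097,"grip": 60}
    - {"wy": -0.097,"grip": 60}
    - {"dx": -0.5,"grip": 60}
    - {"dx": -1,"grip": 60}
    - {"dx": -1,"grip": 60}

```text
schema error: expected keys dx, dy, dz, wx, wy, wz, grip
```

Request:
drive_tool:
  commands:
    - {"dx": -1,"grip": 60}
    - {"dx": -1,"grip": 60}
    - {"dx": -1,"grip": 60}
    - {"dx": -1,"grip": 60}
    - {"dx": -1,"grip": 60}
    - {"dx": -1,"grip": 60}
    - {"dx": -1,"grip": 60}
    - {"dx": -1,"grip": 60}

```text
schema error: expected keys dx, dy, dz, wx, wy, wz, grip
```

Request:
drive_tool:
  commands:
    - {"dx": -1,"grip": 60}
    - {"dx": -1,"grip": 60}
    - {"dx": -1,"grip": 60}
    - {"dx": -1,"grip": 60}
    - {"dx": -1,"grip": 60}
    - {"dx": -1,"grip": 60}
    - {"dx": -1,"grip": 60}
    - {"dx": -1,"grip": 60}

```text
schema error: expected keys dx, dy, dz, wx, wy, wz, grip
```

Request:
drive_tool:
  commands:
    - {"dx": 0,"dy": 0,"dz": 0,"wx": 0,"wy": -0.097,"wz": 0,"grip": 60}
    - {"dx": 0,"dy": 0,"dz": 0,"wx": 0,"wy": -0.097,"wz": 0,"grip": 60}
    - {"dx": 0,"dy": 0,"dz": 0,"wx": 0,"wy": -0.097,"wz": 0,"grip": 60}
    - {"dx": 0,"dy": 0,"dz": 0,"wx": 0,"wy": -0.097,"wz": 0,"grip": 60}
    - {"dx": 0,"dy": 0,"dz": 0,"wx": 0,"wy": -0.097,"wz": 0,"grip": 60}
    - {"dx": -0.5,"dy": 0,"dz": 0,"wx": 0,"wy": 0,"wz": 0,"grip": 60}
    - {"dx": -1,"dy": 0,"dz": 0,"wx": 0,"wy": 0,"wz": 0,"grip": 60}
    - {"dx": -1,"dy": 0,"dz": 0,"wx": 0,"wy": 0,"wz": 0,"grip": 60}

```text
time_s: 1.1
position: [0.2964, 0.4692, 0.2442]
tcp_rot: [[-0.317, -0.0, -0.948], [0.948, -0.001, -0.317], [-0.001, -1.0, 0.001]]
force: [0.0, 0.4, 0.2]
opening: 0.691
```

Request:
drive_tool:
  commands:
    - {"dx": -1,"dy": 0,"dz": 0,"wx": 0,"wy": 0,"wz": 0,"grip": 60}
    - {"dx": -1,"dy": 0,"dz": 0,"wx": 0,"wy": 0,"wz": 0,"grip": 60}
    - {"dx": -1,"dy": 0,"dz": 0,"wx": 0,"wy": 0,"wz": 0,"grip": 60}
    - {"dx": -1,"dy": 0,"dz": 0,"wx": 0,"wy": 0,"wz": 0,"grip": 60}
    - {"dx": -1,"dy": 0,"dz": 0,"wx": 0,"wy": 0,"wz": 0,"grip": 60}
    - {"dx": -1,"dy": 0,"dz": 0,"wx": 0,"wy": 0,"wz": 0,"grip": 60}
    - {"dx": -1,"dy": 0,"dz": 0,"wx": 0,"wy": 0,"wz": 0,"grip": 60}
    - {"dx": -1,"dy": 0,"dz": 0,"wx": 0,"wy": 0,"wz": 0,"grip": 60}

```text
time_s: 2.1
position: [0.3979, 0.1661, 0.2445]
tcp_rot: [[-0.316, -0.001, -0.949], [0.949, -0.0, -0.316], [-0.0, -1.0, 0.001]]
force: [1.2, 0.2, -0.3]
opening: 0.692
```

Request:
drive_tool:
  commands:
    - {"dx": -1,"dy": 0,"dz": 0,"wx": 0,"wy": 0,"wz": 0,"grip": 60}
    - {"dx": -1,"dy": 0,"dz": 0,"wx": 0,"wy": 0,"wz": 0,"grip": 60}
    - {"dx": -1,"dy": 0,"dz": 0,"wx": 0,"wy": 0,"wz": 0,"grip": 60}
    - {"dx": -1,"dy": 0,"dz": 0,"wx": 0,"wy": 0,"wz": 0,"grip": 60}
    - {"dx": -1,"dy": 0,"dz": 0,"wx": 0,"wy": 0,"wz": 0,"grip": 60}
    - {"dx": -1,"dy": 0,"dz": 0,"wx": 0,"wy": 0,"wz": 0,"grip": 60}
    - {"dx": -1,"dy": 0,"dz": 0,"wx": 0,"wy": 0,"wz": 0,"grip": 60}
    - {"dx": -1,"dy": 0,"dz": 0,"wx": 0,"wy": 0,"wz": 0,"grip": 60}

```text
time_s: 3.1
position: [0.4995, -0.1366, 0.2444]
tcp_rot: [[-0.316, -0.001, -0.949], [0.949, 0.0, -0.316], [0.001, -1.0, 0.001]]
force: [0.4, 0.3, 0.2]
opening: 0.687
```

Request:
drive_tool:
  commands:
    - {"dx": -1,"dy": 0,"dz": 0,"wx": 0,"wy": 0,"wz": 0,"grip": 60}
    - {"dx": -1,"dy": 0.5,"dz": 0,"wx": 0,"wy": 0,"wz": 0,"grip": 60}
    - {"dx": -0.8,"dy": 1,"dz": 0,"wx": 0,"wy": 0,"wz": 0,"grip": 60}
    - {"dx": 0,"dy": 1,"dz": -0.12,"wx": 0,"wy": 0,"wz": 0,"grip": 60}
    - {"dx": 0,"dy": 0,"dz": 0,"wx": 0,"wy": 0,"wz": 0,"grip": 60}
    - {"dx": 0,"dy": 0,"dz": 0,"wx": 0,"wy": 0,"wz": 0,"grip": 60}

```text
time_s: 3.85
position: [0.5407, -0.2397, 0.1456]
tcp_rot: [[-0.318, 0.0, -0.948], [0.948, -0.001, -0.318], [-0.001, -1.0, -0.0]]
force: [1.0, 0.2, -0.4]
opening: 0.687
```

Request:
drive_tool:
  commands:
    - {"dx": -0.05,"dy": 0.8,"dz": 0,"wx": 0,"wy": 0,"wz": 0,"grip": 50}
    - {"dx": 0,"dy": 0.8,"dz": 0,"wx": 0,"wy": 0,"wz": 0,"grip": 50}
    - {"dx": 0,"dy": 0.6,"dz": 0,"wx": 0,"wy": 0,"wz": 0,"grip": 50}
    - {"dx": 0,"dy": 0.3,"dz": 0,"wx": 0,"wy": 0,"wz": 0,"grip": 50}
    - {"dx": 0,"dy": 0.25,"dz": 0,"wx": 0,"wy": 0,"wz": 0,"grip": 50}
    - {"dx": 0,"dy": 0,"dz": 0,"wx": 0,"wy": 0,"wz": 0,"grip": 50}

```text
time_s: 4.6
position: [0.5419, -0.2415, 0.035]
tcp_rot: [[-0.319, 0.0, -0.948], [0.948, -0.0, -0.319], [-0.0, -1.0, -0.0]]
force: [0.2, -0.2, -0.6]
opening: 0.574
```

Run:
```python
from h import *
p,d=cap('scene','s1')
cv2.imwrite('pics/s1.png',cv2.resize(p[110:230,150:310,::-1],None,fx=4,fy=4,interpolation=cv2.INTER_CUBIC))
```

```text
(no output)
```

View pics/s1.png

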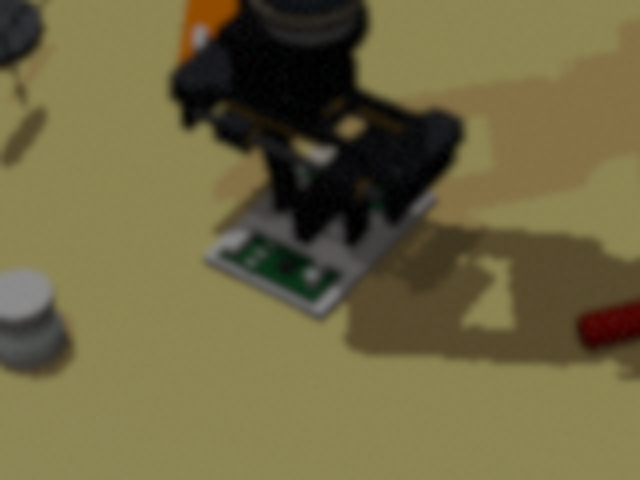

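The fingers at about (285,185) and (355,215) straddle the handle at (315,210), tips above the plate. Next I close the gripper.

Request:
drive_tool:
  commands:
    - {"dx": 0,"dy": 0,"dz": 0,"wx": 0,"wy": 0,"wz": 0,"grip": 8}
    - {"dx": 0,"dy": 0,"dz": 0,"wx": 0,"wy": 0,"wz": 0,"grip": 8}
    - {"dx": 0,"dy": 0,"dz": 0,"wx": 0,"wy": 0,"wz": 0,"grip": 8}
    - {"dx": 0,"dy": 0,"dz": 0,"wx": 0,"wy": 0,"wz": 0,"grip": 8}
    - {"dx": 0,"dy": 0,"dz": 0,"wx": 0,"wy": 0,"wz": 0,"grip": 8}
    - {"dx": 0,"dy": 0,"dz": 0,"wx": 0,"wy": 0,"wz": 0,"grip": 8}
    - {"dx": 0,"dy": 0,"dz": 0,"wx": 0,"wy": 0,"wz": 0,"grip": 8}

```text
time_s: 5.52
position: [0.542, -0.2418, 0.0347]
tcp_rot: [[-0.319, 0.001, -0.948], [0.948, -0.001, -0.319], [-0.001, -1.0, -0.001]]
force: [0.4, -1.4, 0.2]
opening: 0.158
```

Request:
drive_tool:
  commands:
    - {"dx": 0,"dy": -0.1,"dz": 0,"wx": 0,"wy": 0,"wz": 0,"grip": 8}
    - {"dx": 0,"dy": -0.6,"dz": 0,"wx": 0,"wy": 0,"wz": 0,"grip": 8}
    - {"dx": 0,"dy": -0.8,"dz": 0,"wx": 0,"wy": 0,"wz": 0,"grip": 8}
    - {"dx": 0,"dy": -0.8,"dz": 0,"wx": 0,"wy": 0,"wz": 0,"grip": 8}
    - {"dx": 0,"dy": -0.5,"dz": 0,"wx": 0,"wy": 0,"wz": 0,"grip": 8}
    - {"dx": 0,"dy": 0,"dz": 0,"wx": 0,"wy": 0,"wz": 0,"grip": 8}

```text
time_s: 6.28
position: [0.5416, -0.2411, 0.1472]
tcp_rot: [[-0.319, 0.001, -0.948], [0.948, -0.0, -0.319], [-0.001, -1.0, -0.001]]
force: [-0.0, 0.4, -5.4]
opening: 0.157
```

Request:
drive_tool:
  commands:
    - {"dx": 0,"dy": 0,"dz": 0,"wx": 0,"wy": 0.0515,"wz": 0,"grip": 8}
    - {"dx": 0,"dy": 0,"dz": 0,"wx": 0,"wy": 0.0515,"wz": 0,"grip": 8}
    - {"dx": 0.5,"dy": 0,"dz": -0.1,"wx": 0,"wy": 0,"wz": 0,"grip": 8}
    - {"dx": 0.9,"dy": 0,"dz": -0.18,"wx": 0,"wy": 0,"wz": 0,"grip": 8}
    - {"dx": 1,"dy": 0,"dz": -0.19,"wx": 0,"wy": 0,"wz": 0,"grip": 8}
    - {"dx": 1,"dy": 0,"dz": -0.19,"wx": 0,"wy": 0,"wz": 0,"grip": 8}
    - {"dx": 1,"dy": 0,"dz": -0.19,"wx": 0,"wy": 0,"wz": 0,"grip": 8}
    - {"dx": 1,"dy": 0,"dz": -0.19,"wx": 0,"wy": 0,"wz": 0,"grip": 8}

```text
time_s: 7.28
position: [0.5458, -0.0187, 0.1454]
tcp_rot: [[-0.164, -0.003, -0.986], [0.986, 0.001, -0.164], [0.002, -1.0, 0.003]]
force: [-0.2, -0.2, -5.6]
opening: 0.162
```

Request:
drive_tool:
  commands:
    - {"dx": 1,"dy": 0,"dz": -0.19,"wx": 0,"wy": 0,"wz": 0,"grip": 8}
    - {"dx": 1,"dy": 0,"dz": -0.19,"wx": 0,"wy": 0,"wz": 0,"grip": 8}
    - {"dx": 1,"dy": 0,"dz": -0.19,"wx": 0,"wy": 0,"wz": 0,"grip": 8}
    - {"dx": 1,"dy": 0,"dz": -0.19,"wx": 0,"wy": 0,"wz": 0,"grip": 8}
    - {"dx": 0.47,"dy": 0.5,"dz": -0.08,"wx": 0,"wy": 0,"wz": 0,"grip": 8}
    - {"dx": 0,"dy": 0.5,"dz": 0,"wx": 0,"wy": 0,"wz": 0,"grip": 8}
    - {"dx": 0,"dy": 0,"dz": 0,"wx": 0,"wy": 0,"wz": 0,"grip": 8}
    - {"dx": 0,"dy": 0,"dz": 0,"wx": 0,"wy": 0,"wz": 0,"grip": 8}

```text
time_s: 8.28
position: [0.5513, 0.1601, 0.106]
tcp_rot: [[-0.162, -0.001, -0.987], [0.987, -0.0, -0.162], [0.0, -1.0, 0.001]]
force: [0.5, 0.1, -6.0]
opening: 0.158
```

Run:
```python
from h import *
s=bot.read_state();print(s['position'],s['force'],s['joint_positions'])
p,d=cap('scene','s2')
cv2.imwrite('pics/s2.png',cv2.resize(p[180:340,230:420,::-1],None,fx=3.7,fy=3.7,interpolation=cv2.INTER_CUBIC))
```

```text
[0.5512837  0.16008778 0.10604515] [ 0.45048636  0.14051917 -6.00121606] [ 5.04513163e+00  3.73921716e+01  9.59587682e+01 -3.48561607e-03
  4.67200214e+01 -9.42935306e+01]
```

View pics/s2.png

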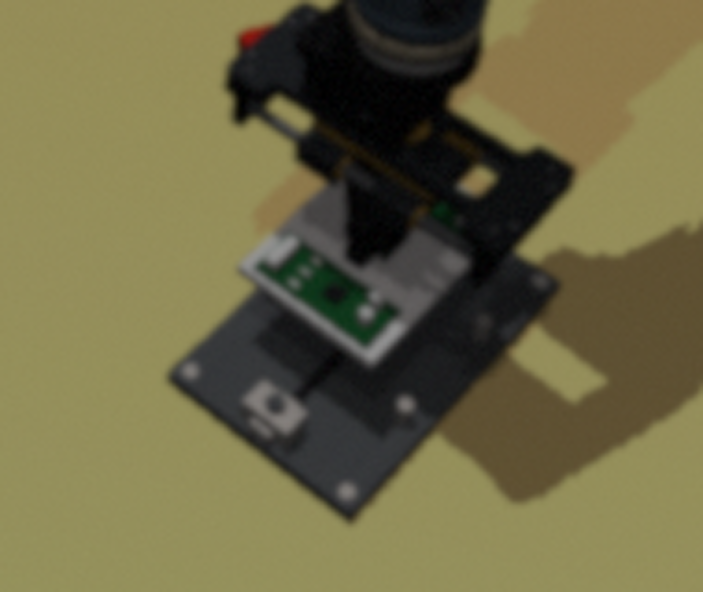

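The pallet hangs level above the jig, turned parallel to it. Its far end at about (310,300) is short of the stop at (275,405) and clear of the dowels at (405,403) and (483,320). Next I lower it.

Request:
drive_tool:
  commands:
    - {"dx": 0,"dy": 0.4,"dz": 0,"wx": 0,"wy": 0,"wz": 0,"grip": 8}
    - {"dx": 0,"dy": 0.5,"dz": 0,"wx": 0,"wy": 0,"wz": 0,"grip": 8}
    - {"dx": 0,"dy": 0.3,"dz": 0,"wx": 0,"wy": 0,"wz": 0,"grip": 8}
    - {"dx": 0,"dy": 0.15,"dz": 0,"wx": 0,"wy": 0,"wz": 0,"grip": 8}
    - {"dx": 0,"dy": 0.05,"dz": 0,"wx": 0,"wy": 0,"wz": 0,"grip": 8}
    - {"dx": 0,"dy": 0.02,"dz": 0,"wx": 0,"wy": 0,"wz": 0,"grip": 8}
    - {"dx": 0,"dy": 0,"dz": 0,"wx": 0,"wy": 0,"wz": 0,"grip": 8}

```text
time_s: 9.2
position: [0.552, 0.1604, 0.0502]
tcp_rot: [[-0.163, 0.001, -0.987], [0.987, 0.0, -0.163], [-0.0, -1.0, -0.001]]
force: [0.4, -0.7, -6.8]
opening: 0.159
```

Request:
drive_tool:
  commands:
    - {"dx": 0,"dy": 0.03,"dz": 0,"wx": 0,"wy": 0,"wz": 0,"grip": 8}
    - {"dx": 0,"dy": 0.03,"dz": 0,"wx": 0,"wy": 0,"wz": 0,"grip": 8}
    - {"dx": 0,"dy": 0,"dz": 0,"wx": 0,"wy": 0,"wz": 0,"grip": 8}

```text
time_s: 9.57
position: [0.5516, 0.1604, 0.0473]
tcp_rot: [[-0.163, -0.0, -0.987], [0.987, -0.0, -0.163], [0.0, -1.0, 0.0]]
force: [-0.6, -0.6, -6.7]
opening: 0.157
```

Request:
drive_tool:
  commands:
    - {"dx": 0,"dy": 0.025,"dz": 0,"wx": 0,"wy": 0,"wz": 0,"grip": 8}
    - {"dx": 0,"dy": 0,"dz": 0,"wx": 0,"wy": 0,"wz": 0,"grip": 8}

```text
time_s: 9.82
position: [0.5518, 0.1603, 0.0467]
tcp_rot: [[-0.163, 0.0, -0.987], [0.987, 0.0, -0.163], [-0.0, -1.0, -0.0]]
force: [-1.4, -0.4, -2.7]
opening: 0.155
```

Request:
drive_tool:
  commands:
    - {"dx": 0.05,"dy": 0.01,"dz": 0,"wx": 0,"wy": 0,"wz": 0,"grip": 8}
    - {"dx": 0.05,"dy": 0,"dz": 0,"wx": 0,"wy": 0,"wz": 0,"grip": 8}
    - {"dx": 0.03,"dy": 0,"dz": 0,"wx": 0,"wy": 0,"wz": 0,"grip": 8}
    - {"dx": 0,"dy": 0,"dz": 0,"wx": 0,"wy": 0,"wz": 0,"grip": 8}

```text
time_s: 10.32
position: [0.5517, 0.1657, 0.0467]
tcp_rot: [[-0.163, 0.002, -0.987], [0.987, 0.0, -0.163], [-0.0, -1.0, -0.002]]
force: [0.3, -0.9, 5.2]
opening: 0.157
```

Request:
drive_tool:
  commands:
    - {"dx": 0.025,"dy": 0,"dz": 0,"wx": 0,"wy": 0,"wz": 0,"grip": 8}
    - {"dx": 0,"dy": 0,"dz": 0,"wx": 0,"wy": 0,"wz": 0,"grip": 8}

```text
time_s: 10.58
position: [0.5515, 0.1665, 0.0466]
tcp_rot: [[-0.163, 0.002, -0.987], [0.987, 0.0, -0.163], [-0.0, -1.0, -0.002]]
force: [0.4, -0.6, 5.3]
opening: 0.154
```

Request:
drive_tool:
  commands:
    - {"dx": 0.02,"dy": -0.006,"dz": 0,"wx": 0,"wy": 0,"wz": 0,"grip": 8}
    - {"dx": 0,"dy": 0,"dz": 0,"wx": 0,"wy": 0,"wz": 0,"grip": 8}

```text
time_s: 10.82
position: [0.5512, 0.1673, 0.0466]
tcp_rot: [[-0.163, 0.001, -0.987], [0.987, 0.0, -0.163], [-0.0, -1.0, -0.001]]
force: [0.5, -1.0, 7.1]
opening: 0.16
```

Request:
drive_tool:
  commands:
    - {"dx": 0.015,"dy": 0,"dz": 0,"wx": 0,"wy": 0,"wz": 0,"grip": 8}
    - {"dx": 0,"dy": 0,"dz": 0,"wx": 0,"wy": 0,"wz": 0,"grip": 8}

```text
time_s: 11.08
position: [0.551, 0.1678, 0.0467]
tcp_rot: [[-0.163, 0.001, -0.987], [0.987, 0.0, -0.163], [-0.0, -1.0, -0.001]]
force: [1.1, -1.3, 5.2]
opening: 0.162
```

Request:
drive_tool:
  commands:
    - {"dx": 0.015,"dy": 0,"dz": 0,"wx": 0,"wy": 0,"wz": 0,"grip": 8}
    - {"dx": 0,"dy": 0,"dz": 0,"wx": 0,"wy": 0,"wz": 0,"grip": 8}

```text
time_s: 11.32
position: [0.5509, 0.1684, 0.0466]
tcp_rot: [[-0.163, 0.001, -0.987], [0.987, -0.0, -0.163], [-0.0, -1.0, -0.001]]
force: [0.6, -1.8, 6.6]
opening: 0.157
```

Request:
drive_tool:
  commands:
    - {"dx": 0.015,"dy": -0.01,"dz": 0,"wx": 0,"wy": 0,"wz": 0,"grip": 8}
    - {"dx": 0,"dy": 0,"dz": 0,"wx": 0,"wy": 0,"wz": 0,"grip": 8}

```text
time_s: 11.58
position: [0.5505, 0.1691, 0.0467]
tcp_rot: [[-0.162, 0.001, -0.987], [0.987, 0.0, -0.162], [0.0, -1.0, -0.001]]
force: [0.8, -0.4, 3.5]
opening: 0.157
```

Request:
drive_tool:
  commands:
    - {"dx": 0.015,"dy": 0,"dz": 0,"wx": 0,"wy": 0,"wz": 0,"grip": 8}
    - {"dx": 0,"dy": 0,"dz": 0,"wx": 0,"wy": 0,"wz": 0,"grip": 8}

```text
time_s: 11.82
position: [0.5502, 0.1696, 0.0467]
tcp_rot: [[-0.162, 0.0, -0.987], [0.987, 0.0, -0.162], [-0.0, -1.0, -0.0]]
force: [0.6, -0.3, 5.1]
opening: 0.163
```

Request:
drive_tool:
  commands:
    - {"dx": 0.015,"dy": 0,"dz": 0,"wx": 0,"wy": 0,"wz": 0,"grip": 8}
    - {"dx": 0,"dy": 0,"dz": 0,"wx": 0,"wy": 0,"wz": 0,"grip": 8}

```text
time_s: 12.08
position: [0.5501, 0.1702, 0.0466]
tcp_rot: [[-0.163, 0.0, -0.987], [0.987, -0.0, -0.163], [-0.0, -1.0, -0.0]]
force: [-0.6, -1.8, 4.7]
opening: 0.165
```

Request:
drive_tool:
  commands:
    - {"dx": 0.015,"dy": 0,"dz": 0,"wx": 0,"wy": 0,"wz": 0,"grip": 8}
    - {"dx": 0,"dy": 0,"dz": 0,"wx": 0,"wy": 0,"wz": 0,"grip": 8}

```text
time_s: 12.32
position: [0.5499, 0.1708, 0.0467]
tcp_rot: [[-0.162, -0.0, -0.987], [0.987, -0.0, -0.162], [-0.0, -1.0, 0.0]]
force: [0.3, -1.4, 4.1]
opening: 0.157
```

Request:
drive_tool:
  commands:
    - {"dx": 0.012,"dy": 0,"dz": 0,"wx": 0,"wy": 0,"wz": 0,"grip": 8}
    - {"dx": 0,"dy": 0,"dz": 0,"wx": 0,"wy": 0,"wz": 0,"grip": 8}

```text
time_s: 12.58
position: [0.5499, 0.1711, 0.0467]
tcp_rot: [[-0.163, 0.0, -0.987], [0.987, -0.0, -0.163], [-0.0, -1.0, 0.0]]
force: [0.7, -1.8, 5.8]
opening: 0.16
```

Request:
drive_tool:
  commands:
    - {"dx": 0.012,"dy": 0,"dz": 0,"wx": 0,"wy": 0,"wz": 0,"grip": 8}
    - {"dx": 0,"dy": 0,"dz": 0,"wx": 0,"wy": 0,"wz": 0,"grip": 8}

```text
time_s: 12.82
position: [0.5499, 0.1712, 0.0466]
tcp_rot: [[-0.163, -0.0, -0.987], [0.987, -0.001, -0.163], [-0.001, -1.0, 0.0]]
force: [0.7, -3.8, 5.2]
opening: 0.154
```

Request:
drive_tool:
  commands:
    - {"dx": -0.01,"dy": 0,"dz": -0.05,"wx": 0,"wy": 0,"wz": 0,"grip": 8}
    - {"dx": 0,"dy": 0,"dz": -0.05,"wx": 0,"wy": 0,"wz": 0,"grip": 8}
    - {"dx": 0,"dy": 0,"dz": -0.03,"wx": 0,"wy": 0,"wz": 0,"grip": 8}
    - {"dx": 0,"dy": 0,"dz": 0,"wx": 0,"wy": 0,"wz": 0,"grip": 8}

```text
time_s: 13.32
position: [0.5537, 0.1718, 0.0466]
tcp_rot: [[-0.163, -0.003, -0.987], [0.987, -0.001, -0.163], [-0.0, -1.0, 0.003]]
force: [-1.3, -3.1, 7.3]
opening: 0.158
```

```bash
cat > st.py <<'E'
from h import *
s=bot.read_state(); a=np.radians(9.35); R=np.array([[np.cos(a),np.sin(a)],[-np.sin(a),np.cos(a)]])
print('jigframe F',(R@s['force'][:2]).round(2),'Fz',s['force'][2].round(2),'M',s['moment'].round(3),'jig xy mm',(R@(s['position'][:2]-[.559,.172])*1000).round(2),'yaw',np.degrees(np.arctan2(-s['tcp_rot'][0,0],s['tcp_rot'][1,0])).round(2),s['time_s'])
E
python3 st.py
```

```text
jigframe F [-1.76 -2.86] Fz 7.31 M [-0.439  0.106 -0.047] jig xy mm [-5.21  0.67] yaw 9.38 13.325
```

Request:
drive_tool:
  commands:
    - {"dx": 0,"dy": -0.01,"dz": -0.02,"wx": 0,"wy": 0,"wz": 0,"grip": 8}
    - {"dx": 0,"dy": 0,"dz": -0.02,"wx": 0,"wy": 0,"wz": 0,"grip": 8}
    - {"dx": 0,"dy": 0,"dz": 0,"wx": 0,"wy": 0,"wz": 0,"grip": 8}

```text
time_s: 13.7
position: [0.556, 0.1722, 0.0467]
tcp_rot: [[-0.163, -0.001, -0.987], [0.987, -0.0, -0.163], [-0.0, -1.0, 0.002]]
force: [-0.9, -4.0, 3.0]
opening: 0.16
```

Request:
drive_tool:
  commands:
    - {"dx": 0,"dy": 0,"dz": -0.02,"wx": 0,"wy": 0,"wz": 0,"grip": 8}
    - {"dx": 0,"dy": 0,"dz": -0.02,"wx": 0,"wy": 0,"wz": 0,"grip": 8}
    - {"dx": 0,"dy": 0,"dz": 0,"wx": 0,"wy": 0,"wz": 0,"grip": 8}

```text
time_s: 14.08
position: [0.5581, 0.1726, 0.0467]
tcp_rot: [[-0.163, -0.0, -0.987], [0.987, -0.0, -0.163], [-0.0, -1.0, 0.0]]
force: [-0.8, -4.5, 0.3]
opening: 0.159
```

```bash
python3 st.py
```

```text
jigframe F [-1.51 -4.35] Fz 0.25 M [-0.694  0.171  0.029] jig xy mm [-0.76  0.69] yaw 9.36 14.075
```

Request:
drive_tool:
  commands:
    - {"dx": 0,"dy": 0,"dz": -0.02,"wx": 0,"wy": 0,"wz": 0,"grip": 8}
    - {"dx": 0,"dy": 0,"dz": -0.015,"wx": 0,"wy": 0,"wz": 0,"grip": 8}
    - {"dx": 0,"dy": 0,"dz": 0,"wx": 0,"wy": 0,"wz": 0,"grip": 8}

```text
time_s: 14.45
position: [0.5595, 0.1728, 0.0467]
tcp_rot: [[-0.163, -0.0, -0.987], [0.987, -0.0, -0.163], [-0.0, -1.0, 0.0]]
force: [-0.4, -5.0, -0.9]
opening: 0.161
```

Request:
drive_tool:
  commands:
    - {"dx": 0,"dy": 0,"dz": -0.012,"wx": 0,"wy": 0,"wz": 0,"grip": 8}
    - {"dx": 0,"dy": 0,"dz": -0.012,"wx": 0,"wy": 0,"wz": 0,"grip": 8}
    - {"dx": 0,"dy": 0,"dz": 0,"wx": 0,"wy": 0,"wz": 0,"grip": 8}

```text
time_s: 14.82
position: [0.5604, 0.173, 0.0467]
tcp_rot: [[-0.163, -0.0, -0.987], [0.987, -0.0, -0.163], [-0.0, -1.0, 0.0]]
force: [-0.7, -5.4, -3.2]
opening: 0.159
```

Request:
drive_tool:
  commands:
    - {"dx": 0,"dy": 0,"dz": -0.012,"wx": 0,"wy": 0,"wz": 0,"grip": 8}
    - {"dx": 0,"dy": 0,"dz": -0.012,"wx": 0,"wy": 0,"wz": 0,"grip": 8}
    - {"dx": 0,"dy": 0,"dz": 0,"wx": 0,"wy": 0,"wz": 0,"grip": 8}

```text
time_s: 15.2
position: [0.5613, 0.1731, 0.0467]
tcp_rot: [[-0.163, -0.0, -0.987], [0.987, -0.0, -0.163], [-0.0, -1.0, 0.0]]
force: [-0.3, -4.8, -3.1]
opening: 0.158
```

Request:
drive_tool:
  commands:
    - {"dx": 0,"dy": 0,"dz": -0.012,"wx": 0,"wy": 0,"wz": 0,"grip": 8}
    - {"dx": 0,"dy": 0,"dz": -0.006,"wx": 0,"wy": 0,"wz": 0,"grip": 8}
    - {"dx": 0,"dy": 0,"dz": 0,"wx": 0,"wy": 0,"wz": 0,"grip": 8}

```text
time_s: 15.58
position: [0.562, 0.1732, 0.0467]
tcp_rot: [[-0.163, -0.001, -0.987], [0.987, -0.0, -0.163], [-0.0, -1.0, 0.001]]
force: [-0.4, -5.6, -2.4]
opening: 0.16
```

Request:
drive_tool:
  commands:
    - {"dx": 0,"dy": 0.005,"dz": -0.012,"wx": 0,"wy": 0,"wz": 0,"grip": 8}
    - {"dx": 0,"dy": 0,"dz": -0.01,"wx": 0,"wy": 0,"wz": 0,"grip": 8}
    - {"dx": 0,"dy": 0,"dz": 0,"wx": 0,"wy": 0,"wz": 0,"grip": 8}

```text
time_s: 15.95
position: [0.563, 0.1734, 0.0467]
tcp_rot: [[-0.163, -0.0, -0.987], [0.987, -0.0, -0.163], [-0.0, -1.0, 0.0]]
force: [-0.6, -4.4, -1.5]
opening: 0.159
```

Request:
drive_tool:
  commands:
    - {"dx": 0,"dy": 0,"dz": -0.012,"wx": 0,"wy": 0,"wz": 0,"grip": 8}
    - {"dx": 0,"dy": 0,"dz": -0.008,"wx": 0,"wy": 0,"wz": 0,"grip": 8}
    - {"dx": 0,"dy": 0,"dz": 0,"wx": 0,"wy": 0,"wz": 0,"grip": 8}

```text
time_s: 16.32
position: [0.5637, 0.1735, 0.0467]
tcp_rot: [[-0.163, -0.0, -0.987], [0.987, -0.0, -0.163], [-0.0, -1.0, 0.0]]
force: [-0.2, -6.1, -2.2]
opening: 0.158
```

Request:
drive_tool:
  commands:
    - {"dx": 0,"dy": 0,"dz": -0.012,"wx": 0,"wy": 0,"wz": 0,"grip": 8}
    - {"dx": 0,"dy": 0,"dz": -0.008,"wx": 0,"wy": 0,"wz": 0,"grip": 8}
    - {"dx": 0,"dy": 0,"dz": 0,"wx": 0,"wy": 0,"wz": 0,"grip": 8}

```text
time_s: 16.7
position: [0.5645, 0.1737, 0.0467]
tcp_rot: [[-0.163, -0.0, -0.987], [0.987, -0.0, -0.163], [-0.0, -1.0, 0.0]]
force: [-0.6, -4.1, -2.2]
opening: 0.156
```

Request:
drive_tool:
  commands:
    - {"dx": 0,"dy": 0,"dz": -0.012,"wx": 0,"wy": 0,"wz": 0,"grip": 8}
    - {"dx": 0,"dy": 0,"dz": -0.008,"wx": 0,"wy": 0,"wz": 0,"grip": 8}
    - {"dx": 0,"dy": 0,"dz": 0,"wx": 0,"wy": 0,"wz": 0,"grip": 8}

```text
time_s: 17.08
position: [0.5653, 0.1738, 0.0467]
tcp_rot: [[-0.163, -0.0, -0.987], [0.987, -0.0, -0.163], [-0.0, -1.0, 0.0]]
force: [-2.0, -4.6, -1.6]
opening: 0.157
```

Request:
drive_tool:
  commands:
    - {"dx": 0,"dy": 0.003,"dz": -0.01,"wx": 0,"wy": 0,"wz": 0,"grip": 8}
    - {"dx": 0,"dy": 0,"dz": 0,"wx": 0,"wy": 0,"wz": 0,"grip": 8}

```text
time_s: 17.32
position: [0.5658, 0.1738, 0.0467]
tcp_rot: [[-0.163, -0.0, -0.987], [0.987, -0.0, -0.163], [-0.0, -1.0, 0.0]]
force: [-0.8, -5.1, -0.6]
opening: 0.157
```

Request:
drive_tool:
  commands:
    - {"dx": 0,"dy": 0,"dz": -0.01,"wx": 0,"wy": 0,"wz": 0,"grip": 8}
    - {"dx": 0,"dy": 0,"dz": 0,"wx": 0,"wy": 0,"wz": 0,"grip": 8}

```text
time_s: 17.58
position: [0.5661, 0.1739, 0.0467]
tcp_rot: [[-0.163, -0.0, -0.987], [0.987, -0.0, -0.163], [-0.0, -1.0, 0.0]]
force: [-0.3, -4.6, -0.1]
opening: 0.156
```

Request:
drive_tool:
  commands:
    - {"dx": 0,"dy": 0,"dz": -0.01,"wx": 0,"wy": 0,"wz": 0,"grip": 8}
    - {"dx": 0,"dy": 0,"dz": 0,"wx": 0,"wy": 0,"wz": 0,"grip": 8}

```text
time_s: 17.82
position: [0.5665, 0.174, 0.0467]
tcp_rot: [[-0.163, -0.0, -0.987], [0.987, -0.0, -0.163], [-0.0, -1.0, 0.0]]
force: [-0.7, -5.0, -1.1]
opening: 0.16
```

```bash
python3 st.py
```

```text
jigframe F [-1.55 -4.85] Fz -1.06 M [-0.834  0.126 -0.004] jig xy mm [7.75 0.75] yaw 9.36 17.825
```

Request:
drive_tool:
  commands:
    - {"dx": 0,"dy": 0,"dz": -0.01,"wx": 0,"wy": 0,"wz": 0,"grip": 8}
    - {"dx": 0,"dy": 0,"dz": 0,"wx": 0,"wy": 0,"wz": 0,"grip": 8}

```text
time_s: 18.08
position: [0.5669, 0.1741, 0.0467]
tcp_rot: [[-0.163, -0.0, -0.987], [0.987, -0.0, -0.163], [-0.0, -1.0, 0.0]]
force: [-0.0, -5.3, -1.3]
opening: 0.157
```

Request:
drive_tool:
  commands:
    - {"dx": 0,"dy": 0,"dz": -0.01,"wx": 0,"wy": 0,"wz": 0,"grip": 8}
    - {"dx": 0,"dy": 0,"dz": 0,"wx": 0,"wy": 0,"wz": 0,"grip": 8}

```text
time_s: 18.32
position: [0.5672, 0.1741, 0.0467]
tcp_rot: [[-0.163, -0.0, -0.987], [0.987, -0.0, -0.163], [-0.0, -1.0, 0.0]]
force: [-1.2, -4.8, -0.6]
opening: 0.157
```

Request:
drive_tool:
  commands:
    - {"dx": 0,"dy": 0,"dz": -0.01,"wx": 0,"wy": 0,"wz": 0,"grip": 8}
    - {"dx": 0,"dy": 0,"dz": 0,"wx": 0,"wy": 0,"wz": 0,"grip": 8}

```text
time_s: 18.58
position: [0.5676, 0.1742, 0.0467]
tcp_rot: [[-0.163, -0.0, -0.987], [0.987, -0.0, -0.163], [-0.0, -1.0, 0.0]]
force: [-1.8, -5.4, 0.3]
opening: 0.157
```

Request:
drive_tool:
  commands:
    - {"dx": 0,"dy": 0,"dz": -0.01,"wx": 0,"wy": 0,"wz": 0,"grip": 8}
    - {"dx": 0,"dy": 0,"dz": 0,"wx": 0,"wy": 0,"wz": 0,"grip": 8}

```text
time_s: 18.82
position: [0.5679, 0.1743, 0.0467]
tcp_rot: [[-0.163, -0.0, -0.987], [0.987, -0.0, -0.163], [-0.0, -1.0, 0.0]]
force: [-1.2, -5.2, -1.0]
opening: 0.161
```

Request:
drive_tool:
  commands:
    - {"dx": 0,"dy": 0,"dz": -0.01,"wx": 0,"wy": 0,"wz": 0,"grip": 8}
    - {"dx": 0,"dy": 0,"dz": 0,"wx": 0,"wy": 0,"wz": 0,"grip": 8}

```text
time_s: 19.08
position: [0.5683, 0.1743, 0.0467]
tcp_rot: [[-0.163, -0.0, -0.987], [0.987, -0.0, -0.163], [-0.0, -1.0, 0.0]]
force: [-1.4, -4.5, -0.7]
opening: 0.16
```

Request:
drive_tool:
  commands:
    - {"dx": 0,"dy": 0,"dz": -0.01,"wx": 0,"wy": 0,"wz": 0,"grip": 8}
    - {"dx": 0,"dy": 0,"dz": 0,"wx": 0,"wy": 0,"wz": 0,"grip": 8}

```text
time_s: 19.32
position: [0.5686, 0.1743, 0.0467]
tcp_rot: [[-0.163, -0.001, -0.987], [0.987, -0.0, -0.163], [-0.0, -1.0, 0.001]]
force: [-1.0, -4.8, -0.2]
opening: 0.159
```

```bash
python3 - <<'E'
from h import *
p,d=cap('scene','s3')
cv2.imwrite('pics/s3.png',cv2.resize(p[240:330,260:380,::-1],None,fx=6,fy=6,interpolation=cv2.INTER_CUBIC))
E
python3 st.py
```

```text
jigframe F [-2.42 -4.51] Fz -0.33 M [-0.797  0.175  0.057] jig xy mm [9.84 0.78] yaw 9.37 19.375
```

View pics/s3.png

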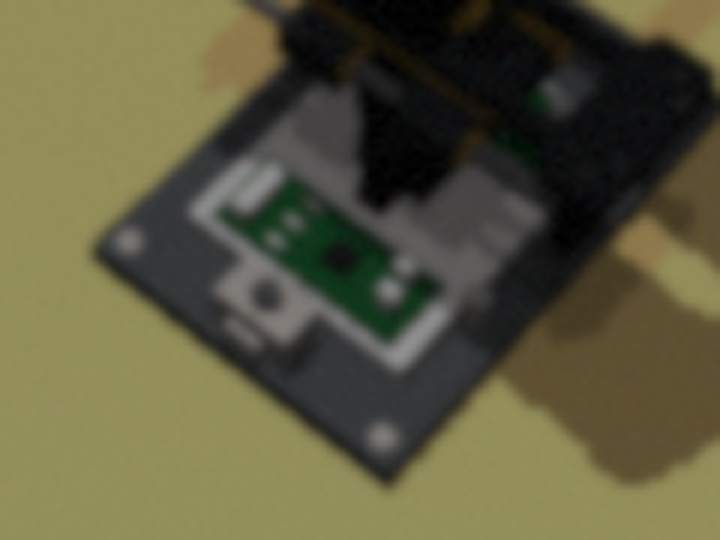

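The plate's end at about (300,280) is just short of the stop block at (265,295), with the nose hidden between. Its long edge lies by the dowel at (478,300). I continue feeling forward.

Request:
drive_tool:
  commands:
    - {"dx": 0,"dy": 0,"dz": -0.01,"wx": 0,"wy": 0,"wz": 0,"grip": 8}
    - {"dx": 0,"dy": 0,"dz": 0,"wx": 0,"wy": 0,"wz": 0,"grip": 8}

```text
time_s: 19.62
position: [0.5686, 0.1744, 0.0467]
tcp_rot: [[-0.163, -0.002, -0.987], [0.987, -0.0, -0.163], [-0.0, -1.0, 0.002]]
force: [-2.3, -6.3, 0.5]
opening: 0.16
```

Request:
drive_tool:
  commands:
    - {"dx": 0,"dy": 0,"dz": -0.01,"wx": 0,"wy": 0,"wz": 0,"grip": 8}
    - {"dx": 0,"dy": 0,"dz": 0,"wx": 0,"wy": 0,"wz": 0,"grip": 8}

```text
time_s: 19.88
position: [0.5686, 0.1744, 0.0467]
tcp_rot: [[-0.163, -0.002, -0.987], [0.987, -0.001, -0.163], [-0.0, -1.0, 0.002]]
force: [-3.4, -6.2, 0.9]
opening: 0.163
```

Request:
drive_tool:
  commands:
    - {"dx": 0,"dy": 0,"dz": -0.01,"wx": 0,"wy": 0,"wz": 0,"grip": 8}
    - {"dx": 0,"dy": 0,"dz": 0,"wx": 0,"wy": 0,"wz": 0,"grip": 8}

```text
time_s: 20.12
position: [0.5687, 0.1744, 0.0467]
tcp_rot: [[-0.163, -0.003, -0.987], [0.987, -0.001, -0.163], [-0.0, -1.0, 0.003]]
force: [-4.0, -6.2, 1.8]
opening: 0.159
```

Request:
drive_tool:
  commands:
    - {"dx": 0.01,"dy": 0,"dz": -0.015,"wx": 0,"wy": 0,"wz": 0,"grip": 8}
    - {"dx": 0.01,"dy": 0,"dz": -0.015,"wx": 0,"wy": 0,"wz": 0,"grip": 8}
    - {"dx": 0,"dy": 0,"dz": 0,"wx": 0,"wy": 0,"wz": 0,"grip": 8}

```text
time_s: 20.5
position: [0.5687, 0.1744, 0.0467]
tcp_rot: [[-0.163, -0.006, -0.987], [0.987, -0.002, -0.163], [-0.001, -1.0, 0.006]]
force: [-4.2, -8.5, 3.0]
opening: 0.162
```

```bash
python3 st.py
```

```text
jigframe F [-5.53 -7.72] Fz 2.99 M [-1.416  0.578  0.042] jig xy mm [9.94 0.84] yaw 9.4 20.5
```

Request:
drive_tool:
  commands:
    - {"dx": 0.01,"dy": 0,"dz": -0.02,"wx": 0,"wy": 0,"wz": 0,"grip": 8}
    - {"dx": 0.01,"dy": 0,"dz": -0.02,"wx": 0,"wy": 0,"wz": 0,"grip": 8}
    - {"dx": 0,"dy": 0,"dz": -0.015,"wx": 0,"wy": 0,"wz": 0,"grip": 8}
    - {"dx": 0,"dy": 0,"dz": 0,"wx": 0,"wy": 0,"wz": 0,"grip": 8}

```text
time_s: 21.0
position: [0.5688, 0.1745, 0.0466]
tcp_rot: [[-0.164, -0.01, -0.986], [0.986, -0.004, -0.164], [-0.002, -1.0, 0.011]]
force: [-8.1, -12.2, 6.4]
opening: 0.157
```

```bash
python3 st.py
```

```text
jigframe F [-10.   -10.72] Fz 6.42 M [-1.937  1.092 -0.012] jig xy mm [10.08  0.87] yaw 9.43 21.0
```

Request:
drive_tool:
  commands:
    - {"dx": 0,"dy": 0,"dz": 0,"wx": 0,"wy": 0,"wz": 0,"grip": 8}
    - {"dx": 0,"dy": 0,"dz": 0,"wx": 0,"wy": 0,"wz": 0,"grip": 8}
    - {"dx": 0,"dy": 0,"dz": 0,"wx": 0,"wy": 0,"wz": 0,"grip": 8}
    - {"dx": 0,"dy": 0,"dz": 0,"wx": 0,"wy": 0,"wz": 0,"grip": 8}
    - {"dx": 0,"dy": 0,"dz": 0,"wx": 0,"wy": 0,"wz": 0,"grip": 8}
    - {"dx": 0,"dy": 0,"dz": 0,"wx": 0,"wy": 0,"wz": 0,"grip": 8}

```text
time_s: 21.75
position: [0.5688, 0.1745, 0.0467]
tcp_rot: [[-0.164, -0.01, -0.986], [0.986, -0.004, -0.164], [-0.002, -1.0, 0.01]]
force: [-7.3, -12.3, 6.7]
opening: 0.161
```

```bash
python3 st.py
python3 - <<'E'
from h import *
f=[bot.read_state()['moment'] for _ in range(3)]; print(f)
E
```

```text
jigframe F [ -9.21 -10.9 ] Fz 6.68 M [-1.932  1.093 -0.02 ] jig xy mm [10.11  0.87] yaw 9.42 21.75
[array([-1.93173937,  1.09266536, -0.0202827 ]), array([-1.93173937,  1.09266536, -0.0202827 ]), array([-1.93173937,  1.09266536, -0.0202827 ])]
```

Request:
drive_tool:
  commands:
    - {"dx": -0.01,"dy": 0,"dz": 0.03,"wx": 0,"wy": 0,"wz": 0,"grip": 8}
    - {"dx": -0.01,"dy": 0,"dz": 0.03,"wx": 0,"wy": 0,"wz": 0,"grip": 8}
    - {"dx": -0.008,"dy": 0,"dz": 0.015,"wx": 0,"wy": 0,"wz": 0,"grip": 8}
    - {"dx": 0,"dy": 0,"dz": 0,"wx": 0,"wy": 0,"wz": 0,"grip": 8}
    - {"dx": 0,"dy": 0,"dz": 0,"wx": 0,"wy": 0,"wz": 0,"grip": 8}

```text
time_s: 22.38
position: [0.5687, 0.1744, 0.0466]
tcp_rot: [[-0.163, -0.004, -0.987], [0.987, -0.001, -0.163], [-0.001, -1.0, 0.004]]
force: [-3.1, -6.7, 1.6]
opening: 0.158
```

```bash
python3 st.py
```

```text
jigframe F [-4.11 -6.07] Fz 1.57 M [-1.176  0.575  0.045] jig xy mm [9.93 0.82] yaw 9.38 22.375
```

Request:
drive_tool:
  commands:
    - {"dx": -0.012,"dy": 0,"dz": 0.01,"wx": 0,"wy": 0,"wz": 0,"grip": 8}
    - {"dx": 0,"dy": 0,"dz": 0,"wx": 0,"wy": 0,"wz": 0,"grip": 8}
    - {"dx": 0,"dy": 0,"dz": 0,"wx": 0,"wy": 0,"wz": 0,"grip": 18}
    - {"dx": 0,"dy": 0,"dz": 0,"wx": 0,"wy": 0,"wz": 0,"grip": 18}
    - {"dx": 0,"dy": 0,"dz": 0,"wx": 0,"wy": 0,"wz": 0,"grip": 30}
    - {"dx": 0,"dy": 0,"dz": 0,"wx": 0,"wy": 0,"wz": 0,"grip": 40}
    - {"dx": 0,"dy": 0,"dz": 0,"wx": 0,"wy": 0,"wz": 0,"grip": 40}
    - {"dx": 0,"dy": 0,"dz": 0,"wx": 0,"wy": 0,"wz": 0,"grip": 40}

```text
time_s: 23.38
position: [0.5701, 0.1747, 0.0467]
tcp_rot: [[-0.162, 0.0, -0.987], [0.987, 0.0, -0.162], [0.0, -1.0, -0.0]]
force: [-0.4, -0.8, 0.1]
opening: 0.451
```

```bash
python3 st.py
```

```text
jigframe F [-0.5  -0.77] Fz 0.11 M [0.005 0.004 0.012] jig xy mm [11.43  0.87] yaw 9.35 23.375
```

Released with nothing left on the tool. Raise straight up, then move aside and look.

Request:
drive_tool:
  commands:
    - {"dx": 0,"dy": -0.2,"dz": 0,"wx": 0,"wy": 0,"wz": 0,"grip": 40}
    - {"dx": 0,"dy": -0.5,"dz": 0,"wx": 0,"wy": 0,"wz": 0,"grip": 40}
    - {"dx": 0,"dy": -1,"dz": 0,"wx": 0,"wy": 0,"wz": 0,"grip": 40}
    - {"dx": 0,"dy": -1,"dz": 0,"wx": 0,"wy": 0,"wz": 0,"grip": 40}
    - {"dx": 0,"dy": -1,"dz": 0,"wx": 0,"wy": 0,"wz": 0,"grip": 40}
    - {"dx": 0,"dy": -1,"dz": 0,"wx": 0,"wy": 0,"wz": 0,"grip": 40}
    - {"dx": -1,"dy": 0,"dz": 0,"wx": 0,"wy": 0,"wz": 0,"grip": 40}
    - {"dx": -1,"dy": 0,"dz": 0,"wx": 0,"wy": 0,"wz": 0,"grip": 40}

```text
time_s: 24.38
position: [0.5834, 0.0954, 0.2363]
tcp_rot: [[-0.164, 0.003, -0.986], [0.986, -0.0, -0.164], [-0.0, -1.0, -0.003]]
force: [0.6, 0.1, -0.4]
opening: 0.456
```

Request:
drive_tool:
  commands:
    - {"dx": -1,"dy": 0,"dz": 0,"wx": 0,"wy": 0,"wz": 0,"grip": 40}
    - {"dx": -1,"dy": 0,"dz": 0,"wx": 0,"wy": 0,"wz": 0,"grip": 40}
    - {"dx": -1,"dy": 0,"dz": 0,"wx": 0,"wy": 0,"wz": 0,"grip": 40}
    - {"dx": -1,"dy": 0,"dz": 0,"wx": 0,"wy": 0,"wz": 0,"grip": 40}
    - {"dx": -1,"dy": 0,"dz": 0,"wx": 0,"wy": 0,"wz": 0,"grip": 40}
    - {"dx": -1,"dy": 0,"dz": 0,"wx": 0,"wy": 0,"wz": 0,"grip": 40}
    - {"dx": -1,"dy": 0,"dz": 0,"wx": 0,"wy": 0,"wz": 0,"grip": 40}
    - {"dx": 0,"dy": 0,"dz": 0,"wx": 0,"wy": 0,"wz": 0,"grip": 40}

```text
time_s: 25.38
position: [0.6289, -0.1838, 0.2351]
tcp_rot: [[-0.159, 0.001, -0.987], [0.987, -0.001, -0.159], [-0.002, -1.0, -0.001]]
force: [0.4, 0.5, 0.1]
opening: 0.462
```

Run:
```python
from m import *
print(bot.read_state()['time_s'])
p,d=cap('top','t4'); p2,d2=cap('scene','s4')
a=cv2.resize(p[160:256,120:200,::-1],None,fx=5,fy=5,interpolation=cv2.INTER_CUBIC)
b=cv2.resize(p2[220:330,260:386,::-1],None,fx=3,fy=4.3636,interpolation=cv2.INTER_CUBIC)
cv2.imwrite('pics/f4.png',np.hstack([a,b]))
lab=cv2.cvtColor(p,cv2.COLOR_RGB2LAB).astype(float)
m=np.zeros(p.shape[:2],bool);m[165:250,125:200]=True
g=m&(lab[...,0]>75)&(np.abs(lab[...,2]-128)<14)|m&(lab[...,1]<120)&(lab[...,2]<140)
g=cv2.morphologyEx(g.astype(np.uint8),cv2.MORPH_CLOSE,np.ones((5,5)));k,l,s,c=cv2.connectedComponentsWithStats(g);i=1+np.argmax(s[1:,4])
v,u=np.nonzero(l==i);Q=plane('top',np.c_[u,v],.020)[:,:2]*1000;print(cv2.minAreaRect(Q.astype(np.float32)),len(u))
W=world('top',d);h=(np.hypot(W[...,0]-.5687,W[...,1]-.1744)<.045)&(lab[...,0]<45)&(W[...,2]>.04);v,u=np.nonzero(h)
Q=plane('top',np.c_[u,v],.060)[:,:2]*1000;print('handle',cv2.minAreaRect(Q.astype(np.float32)),len(u))
```

```text
25.375
((560.8177490234375, 171.0370635986328), (216.26844787597656, 160.20712280273438), 11.862055778503418) 2878
handle ((565.4053344726562, 171.68099975585938), (50.062164306640625, 17.411218643188477), 8.17615032196045) 111
```

View pics/f4.png

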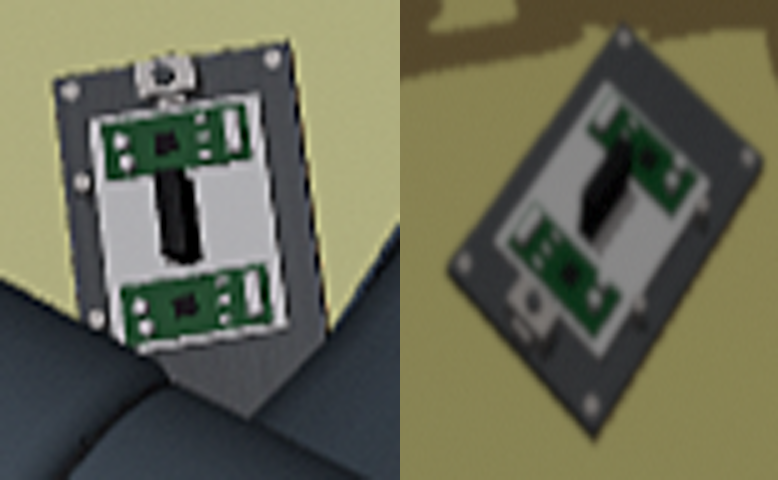

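Left half (top): the plate is parallel on the bed. The nose at (173,97) meets the plate's end, and the left edge runs past the dowels at (82,183) and (96,318). The right half (scene) shows the plate flat. I check the gap at the dowels numerically.

Run:
```python
from m import *
a=np.radians(9.35);R=np.array([[np.cos(a),-np.sin(a)],[np.sin(a),np.cos(a)]])
def warp(n,tag,z):
    c=imaging.get_calibration(n);K=c['mtx'];T=c['world_to_cam']
    X,Y=np.meshgrid(np.arange(-100,110,.25),np.arange(-75,75,.25))
    W=np.stack([X,Y],-1)@R.T/1000+[.559,.172]
    P=np.c_[W.reshape(-1,2),np.full(X.size,z),np.ones(X.size)]@T.T; q=P[:,:3]@K.T; q=(q[:,:2]/q[:,2:]).astype(np.float32).reshape(*X.shape,2)
    return cv2.remap(cv2.cvtColor(np.load(tag+'.npz')['p'],cv2.COLOR_RGB2GRAY),q[...,0],q[...,1],cv2.INTER_CUBIC).astype(float)
ix=lambda x:int((x+100)*4); iy=lambda y:int((y+75)*4)
for n,t in(('top','t4'),('scene','s4')):
    g=warp(n,t,.020); ys=np.arange(-75,75,.25); xs=np.arange(-100,110,.25)
    # long edge near dowels: bright->dark crossing per x window
    for x0,x1 in((-32,-15),(-15,5),(5,25),(50,65)):
        pr=cv2.GaussianBlur(g[:,ix(x0):ix(x1)].mean(1)[:,None],(1,9),0)[:,0]; w=slice(iy(40),iy(58)); dd=np.gradient(pr)[w]
        print(n,'edge y at',(x0+x1)/2, ys[w][np.argmin(dd)])
    pr=g[iy(15):iy(42)].mean(0); w=slice(ix(65),ix(92)); print(n,'end x',xs[w][np.argmin(np.gradient(pr)[w])])
    h=warp(n,t,.030)
    for nm,cx in(('near',-40),('far',40)):
        s=h[iy(51):iy(65),ix(cx-8):ix(cx+8)]; b=np.median(s); wt=np.clip(s-b-10,0,None); Y,X=np.mgrid[51:65:.25,cx-8:cx+8:.25]
        print(n,nm,'dowel',((X*wt).sum()/wt.sum()).round(2),((Y*wt).sum()/wt.sum()).round(2))
```

```text
top edge y at -23.5 50.5
top edge y at -5.0 50.5
top edge y at 15.0 50.75
top edge y at 57.5 50.75
top end x 79.5
top near dowel -40.19 55.84
top far dowel 40.02 55.68
scene edge y at -23.5 51.5
scene edge y at -5.0 51.5
scene edge y at 15.0 51.5
scene edge y at 57.5 51.5
scene end x 79.25
scene near dowel -40.82 53.15
scene far dowel 39.08 53.25
```

```bash
python3 -c "
from rig import workorder
print(workorder.hand_in())"
```

```text
the job is handed in; nothing more can be done
None
```

The aluminium pallet is lying on the jig bed, pushed home against both dowels and the stop's nose, and released. I handed the job in at about 25 s of the 64 s. The hand-in reports no verdict.

- **Pressing:** I held it for about 0.75 s with the wrist reading roughly 9–10 N towards the stop and 11 N towards the dowels. The turning moment was near zero, so both dowels shared the load. I inferred each contact's share from the wrist reading, as there is no sensor on the dowels or the stop.
- **Release:** I eased the press to about 4 N towards the stop and 6 N or less towards the dowels before opening the gripper. The wrist then read about zero.
- **Fit against the dowels:** In the last top view, the long edge is about 0.1–0.2 mm from the dowels' bearing line and parallel within about 0.3°. The scene camera placed the dowels about 2.5 mm differently, more than its 2 mm calibration. It agreed that the edge is parallel, but I relied on the top view for the gap.
- **Fit against the stop:** I felt the pallet stop against the nose, and the pictures show its end there. The feeler pin is too light for the wrist to sense, so I could not check it separately.
- **Bystanders:** The tool stayed clear of the reel, jar and screwdriver. I did not measure their positions again at the end.

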